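# Bring back the tripped dust extractor with the panel key

### The arm

A 6-joint arm with a two-finger parallel gripper is mounted at the origin on the work surface. World frame = base frame: x ahead of the robot, y to its left, z up, the work surface at z = 0. Lengths are in m, angles in rad, forces in N, time in s.
With the tool pointing down it reaches from about 0.375 to 0.975 m from the base axis. Payload 3.8 kg.
Tool frame: the origin (TCP) lies midway between the tips of the shut fingers; the grasp point (between the pads) lies 19 mm behind it; z points along the fingers, y is the line along which they close (so a half turn about z gives the same grasp; the last joint's range is limited). The gripper opens to 85 mm and grips with 20 to 120 N. Pads are 22 mm wide; open, the fingers measure 114 mm over their backs; the gripper's body (76 mm by 85 mm) begins 54 mm behind the grasp point. The pads swing forward as they close: fully open they stand 13 mm farther back than shut.
Start: joints at [-1.178, 0.264, 1.604, -0, 1.274, -0.037], TCP at [0.281, -0.614, 0.231] pointing down, gripper open.
Joint ranges: [-2.63, 2.63], [-0.94, 2.18], [0.31, 2.57], [-1.31, 4.45], [0, 2.66], [-2.55, 2.55]. Speed limits (rad/s): [2.57, 2.57, 3.14, 3.14, 3.14, 3.14].

### API

Orientations are given as a rotation vector (axis times angle).
In Python, from workcell import bot gives the robot as it stands.
- The arm moves only by the tool step_arm, never from a script. Its argument "motion" is a list of rows, each a list of 5 numbers: the finger opening in cm, from 0 to 8.54, then the shift along the tool's x, y, z in cm, then the turn about the tool's z in degrees. In form: [[claw, dx, dy, dz, twist], ...]. A call has 1 to 20 rows; each row is the pose to reach, as a shift and turn from the pose commanded when the call began, along the tool's axes at that moment; what a row does not reach only later rows make up. A row lasts 1/10 s, in which the tool goes at most 50 mm and 8.59 degrees, less where a joint would pass 70% of its speed; a pose out of reach is approached as far as the arm can. A call with a gripper value outside its range is refused whole. The fingers move at their own pace and stop on an object; "force" is the grip in N (left out, the last holds). Time passes only in rows, so rows that repeat a pose let the fingers close. It gives the time, the measured TCP pose, the force, the opening and the grip force at its end, in the units of the state.
- bot.read_state(): the state, without advancing time (a new reading comes with each control period).
- bot.read_camera(name): name is "side" or "top"; returns (picture, depth): 420x560x3 uint8, red, green, blue; 420x560 float32, m along the optical axis (not along the pixel's ray), 0 where there is no reading.
- bot.calibration(name): a dict with "mtx" (3x3 intrinsics, pixels), "k1" (the pictures are not rectified: a ray, as slopes to the right and down, at radius r is drawn at 1 + k1 r^2 times it, then the intrinsics apply), "origin" and "orientation" of the camera in the world. Camera axes: x right, y up, looking along -z (the intrinsics and any distortion apply to the point x, -y, -z); pixel columns grow to the right and rows downward; lengths in m; the calibration is good to about 2 mm. A picture is of the moment at which its call begins. calibration takes no time and is no camera call.
- bot.finish_job(): hands the job in; it is judged then, once.
The state is a dict: "time": time; "q": joint angles; "joint_vel": joint speeds; "joint_torque": joint torques, N m; "tool_pos": TCP position; "tcp_rot": TCP orientation; "wrist_force": force on the tool from outside, world axes, zero at the start; "torque": the same for the moment, N m; "width": opening from 0.0 (shut) to 1.0 (fully open); "grip_force": force on a finger pad.
Only numpy, scipy, OpenCV 4.12 (cv2) and the standard library are available. Lean on these libraries where they do the work, as an engineer would, in place of code of your own. Each camera call takes 0.05 s, during which the arm holds its last target. There are 200 camera calls.

### The job

The dust extractor has tripped. Take the T-handled square key from its wooden stand, push it fully home in the recessed square socket of the lock box and turn it clockwise as far as it goes to unlock, leaving the key in the lock; only then reset the trip switch: push its lever fully down to off first, then throw it fully up to on. Let go of everything, and leave the other things on the bench where they are.

Things in the scene. Friction and masses are not known exactly. Their poses are not given: they have to be found in the camera images.
- key: Loose steel T-handled panel key, 0.4 kg, 91 mm long. Origin: centre of the foot (free end of the shank); z along the shank to the bar. Shank 20 x 20 mm square (flats across x and y), z = 0 to 75 mm, the last 4.5 mm taper to 17.5 mm at the foot. Starts upright in the key stand.
- key_bar (a point): Centre of the key's cross-bar, 83 mm along z from the foot, axes as key. The bar is 90 mm long along x, 20 mm thick along y, flush with the shank (grip it so), 16 mm high along z. At the start it is about 87 mm above the bench. Let go in the socket, the key stays there, leaning by up to 10 degrees.
- key_stand: Fixed wooden block 80 x 70 x 44 mm high, origin under its centre, z up, with a round blind hole 34 mm wide and 40 mm deep in its top. The key stands in it loosely, foot 4 mm above the bench, turned up to 0.6 rad from the block.
- lock_box: Fixed grey lock box on a foot; origin on the bench under the middle of its sloping face, z up, x away from the robot. Tilted case 130 x 120 x 60 mm; its face slopes 26 degrees, looks up and towards the robot (-x), its middle 105 mm above the bench; nothing stands above it. It bears a turning steel ring, 66 mm across, 46 mm bore, 4 mm high.
- lock_mouth (a point): Centre of the square socket's mouth in the lock box. z straight out of the face, x up the slope, y across it (robot's left). The face is at z = +7 mm, the ring's top at +11 mm; a round 40 mm opening in the face leads to the brass insert at z = 0: hole 23 x 23 mm, sharp-edged, 28 mm deep, closed below. Fully home the key's foot is at z = -28 mm.
- lock_cam (a joint): Lock cam with ring, rad: 0 locked, grows clockwise seen facing the face (about -z of lock_mouth), hard stop 1.05 = unlocked. Starts at 0 to 0.15. A nib on the ring points up the slope at 0, swings to -y. Friction 0.5 N m; stays where left. Worn: the key first takes up the insert's free play, so it may have to turn by up to 2.4 rad in all.
- lock_insert_axis (a point): Point on the insert's turning axis at the bottom of the square hole, 28 mm below the mouth, axes as lock_mouth. The insert has free play in the cam: with the cam at c, its square is turned clockwise by c + p from the x, y axes, p unknown, -0.65 to 0.65 rad at the start, not measured (friction 0.3 N m): find it by feel or sight.
- trip_box: Fixed grey trip-switch box, same case, slope and foot as the lock box; origin on the bench under the middle of its sloping face, z up, x away from the robot. A single black lever stands out of the middle of its face.
- trip_pivot (a point): Middle of the trip box's face, on its surface, where the lever's hinge axis lies. z straight out of the face (26 degrees from vertical, leaning towards the robot), x up the slope, y across, along the hinge axis. 105 mm above the bench; face 130 mm along x, 120 mm along y.
- trip_lever (a joint): Lever, rad, about y of trip_pivot: 0 straight out of the face; positive leans up the slope (ON, hard stop +0.45), negative down (OFF, hard stop -0.45). Starts tripped at -0.1 to 0.1. 68 mm long: blade 10 mm thick (x), 22 mm wide (y), then from 52 mm a head 14 x 30 mm. Friction 0.15 N m (4 N at 40 mm); stays where left.
- jar: Bystander, loose: white jar 42 mm across, 85 mm tall; origin at its underside. Leave alone.
- brush: Bystander, loose: hand brush lying flat; origin at its underside. Leave alone.
- spatula: Bystander, loose: spatula lying flat; origin at its underside. Leave alone.
- bowl: Bystander, loose: grey mixing bowl 120 mm across, 55 mm high; origin at its underside. Leave alone.
- cup: Bystander, loose: white cup 72 mm across, 85 mm high; origin at its underside. Leave alone.
- bottle: Bystander, loose: white bottle 64 mm across, 160 mm tall; origin at its underside. Leave alone.
- can: Bystander, loose: metal can 76 mm across, 100 mm tall; origin at its underside. Leave alone.
Things that resemble listed ones, but are neither listed nor needed, are in the scene too. Leave any pink look-alike of the trip_box alone. There is more than one size of the key; the job needs the larger.

How it is judged:
On the way, in this order (a step that is already met when the one before it is completed fails the run):
1. the key is fully home in the socket (z of key in the frame of lock_mouth below -0.022 m and angle between the z axis of key and the z axis of lock_mouth, either way round below 0.24 rad and x of key in the frame of lock_mouth between -0.006 and 0.006 m and y of key in the frame of lock_mouth between -0.006 and 0.006 m), for 0.1 s.
2. the lock is turned to its stop with the key in it (all of step 1 and value of joint lock_cam above 0.95 rad), for 0.1 s.
3. the lever is pushed fully off (value of joint trip_lever below -0.37 rad), for 0.1 s.
4. the lever is thrown fully on (value of joint trip_lever above 0.37 rad), for 0.1 s.
At the end, for the whole second after the job is handed in: The key rests in the socket, its foot at least 22 mm inside the square mouth, within 6 mm of the socket's centre line and within 0.24 rad of its axis; the lock cam is beyond 0.95 rad; the trip lever is beyond +0.37 rad (all of step 2 and value of joint trip_lever above 0.37 rad and linear speed of key below 0.02 m/s); the robot touches nothing.
It fails at once if the lever is worked (beyond 0.25 rad either way) before the lock is turned (value of joint lock_cam below 0.85 rad and (value of joint trip_lever below -0.25 rad or value of joint trip_lever above 0.25 rad)).
It fails at once if a bystander is moved by more than 40 mm or knocked over (distance of any of jar, brush, spatula, bowl, cup, bottle, can from where it was at the start of the episode above 0.04 m or angle between any of jar, brush, spatula, bowl, cup, bottle, can's own z axis and vertical above 0.5 rad).
It also fails if it takes over 72 s, if anything falls off the work surface, if the arm or the gripper's body presses on something with over 40 N, if the wrist force passes 120 N, or if a joint passes its speed limit or range.

## Working session

There is one attempt and no reset: what is moved stays moved. The work goes in short steps, Python scripts to look and compute and a tool call to move; the robot and the scene stay as the last step left them, time stands still between calls to the robot, and variables do not carry over. Pictures are saved under pics/ and viewed, at most 10 in all, crops included, and the job is handed in when it is done.

Besides the shell and the picture viewer there is one more tool, called by a JSON object that holds its "name" and its "arguments". step_arm: Moves the arm, as the interface text tells. Its arguments: {"type":"object","properties":{"motion":{"type":"array","items":{"type":"array","items":{"type":"number"}}},"force":{"type":"number"}},"required":["motion"]}

```bash
mkdir -p pics; ls; cat > h.py <<'E'
import numpy as np, cv2
from scipy.spatial.transform import Rotation as R
from workcell import bot
def rays(c,uv):
    uv=np.asarray(uv,float).reshape(-1,2)
    return cv2.undistortPoints(uv[:,None],np.array(c['mtx'],float),np.array([c['k1'],0,0,0,0.]))[:,0]
def Rc(c):
    o=np.array(c['orientation'],float)
    return o if o.shape==(3,3) else R.from_rotvec(o).as_matrix()
def cloud(name,d):
    c=bot.calibration(name); h,w=d.shape
    v,u=np.mgrid[:h,:w]; n=rays(c,np.c_[u.ravel(),v.ravel()])
    z=d.ravel()
    P=np.c_[n[:,0]*z,-n[:,1]*z,-z]@Rc(c).T+np.array(c['origin'])
    P[z==0]=np.nan
    return P.reshape(h,w,3)
def proj(name,X):
    c=bot.calibration(name); X=np.asarray(X,float).reshape(-1,3)
    p=(X-np.array(c['origin']))@Rc(c); p=p*[1,-1,-1]
    return cv2.projectPoints(p,np.zeros(3),np.zeros(3),np.array(c['mtx'],float),np.array([c['k1'],0,0,0,0.]))[0][:,0]
def snap(tag):
    o={}
    for n in ('side','top'):
        im,d=bot.read_camera(n); o[n]=im; o[n+'d']=d
    np.savez('s_%s.npz'%tag,**o); return o
E
python3 - <<'E'
from h import *
o=snap('0')
for n in ('side','top'):
    c=bot.calibration(n);print(c)
    cv2.imwrite(f'pics/{n}0.png',o[n][:,:,::-1])
print(bot.read_state())
E
```

```text
pics
{'mtx': array([[499.80989382,   0.        , 278.27231301],
       [  0.        , 499.80989382, 208.44653728],
       [  0.        ,   0.        ,   1.        ]]), 'k1': -0.06764398126805775, 'origin': array([ 0.44862499, -0.8260785 ,  0.8676454 ]), 'orientation': array([ 0.83678653, -0.01033404, -0.06835515])}
{'mtx': array([[520.09445202,   0.        , 281.781763  ],
       [  0.        , 520.09445202, 204.79769446],
       [  0.        ,   0.        ,   1.        ]]), 'k1': -0.05194362428956364, 'origin': array([0.34714696, 0.03915536, 1.37584227]), 'orientation': array([ 0.07378447, -0.09762363, -1.55153637])}
{'time': 0.1, 'q': array([-1.17790551e+00,  2.64627720e-01,  1.60523894e+00, -1.09140546e-06,
        1.27370846e+00, -3.68925990e-02]), 'joint_vel': array([-0.00192841, -0.00138142, -0.00374233, -0.00016427, -0.0012838 ,
        0.00040548]), 'joint_torque': array([ 8.65061315e-05, -5.16708934e+01, -3.68588018e+01, -1.45235558e-04,
        6.25359782e-03,  1.71494588e-05]), 'tool_pos': array([ 0.28100399, -0.61300013,  0.23011947]), 'tcp_rot': array([-3.06742819e+00, -6.69502784e-01,  5.52644970e-04]), 'wrist_force': array([ 1.213329  ,  1.0767054 , -0.38877208]), 'torque': array([-0.02678388,  0.02707042,  0.01672703]), 'grip_force': 0.0, 'width': 0.99900842577089}
```

View pics/top0.png

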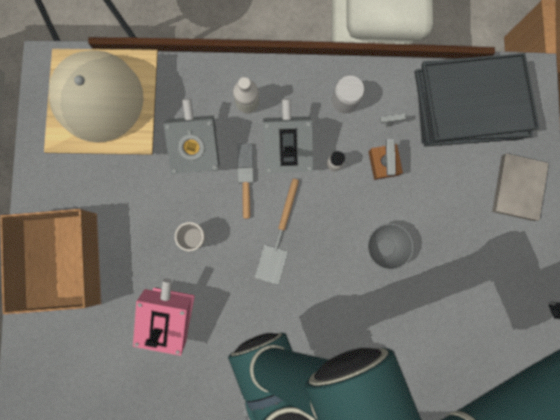

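View pics/side0.png

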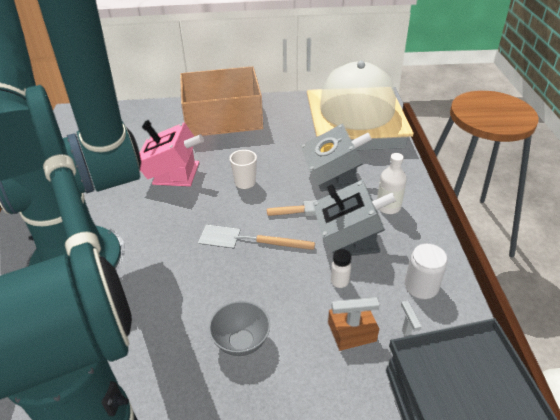

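The top view shows the lock box at (191,147) with its brass insert, the grey trip box at (288,147) and the pink look-alike at (160,325). There are two T-keys: one in the wooden stand at (385,160), and a smaller one on the bench at (393,118). The key in the stand fits the description. I'll confirm that in a crop and measure.

```bash
python3 - <<'E'
from h import *
o=np.load('s_0.npz')
t=o['top'][:,:,::-1]; s=o['side'][:,:,::-1]
a=cv2.resize(t[95:190,355:425],None,fx=4,fy=4,interpolation=cv2.INTER_CUBIC)
b=cv2.resize(t[105:185,155:235],None,fx=4.75,fy=4.75,interpolation=cv2.INTER_CUBIC)
cv2.imwrite('pics/c1.png',np.hstack([a,b]))
P=cloud('top',o['topd']); S=cloud('side',o['sided'])
print('bench z',np.nanmedian(P[200:230,100:150,2]),np.nanmedian(S[265:280,150:200,2]))
def bar(P,m,tag):
    X=P[m]; c,wh,ang=cv2.minAreaRect(X[:,:2].astype(np.float32)*1000); print(tag,len(X),'mean',X.mean(0),'rect',c,wh,ang,'z',np.percentile(X[:,2],[5,50,95]))
for Q,n in((P,'top'),(S,'side')):
    m=(abs(Q[...,0]-.55)<.1)&(Q[...,1]<-.1)&(Q[...,1]>-.35)&(Q[...,2]>.03)
    k,l=cv2.connectedComponents(m.astype(np.uint8))
    for i in range(1,k):
        if (l==i).sum()>40:
            X=Q[l==i]; print(n,i,(l==i).sum(),X.mean(0),X.max(0))
for uv in [(191,147),(288,147),(385,160),(393,118)]: print(uv,P[uv[1],uv[0]])
E
```

```text
bench z -0.0007299101847784151 -0.0003701109601961239
top 1 813 [ 0.61138814 -0.24741218  0.06036448] [ 0.64998301 -0.21043989  0.10306664]
top 2 229 [ 0.60844415 -0.11710524  0.07636489] [ 0.63180645 -0.10089798  0.0900267 ]
side 1 514 [ 0.61414443 -0.12772232  0.06681979] [ 0.63538162 -0.10086736  0.08905852]
side 2 1435 [ 0.61178065 -0.26253503  0.0610049 ] [ 0.64990177 -0.22612084  0.09861795]
(191, 147) [0.63492378 0.2548524  0.0706027 ]
(288, 147) [0.62718432 0.0084193  0.12647946]
(385, 160) [ 0.61111729 -0.24225369  0.07043292]
(393, 118) [ 0.72443588 -0.26573174  0.06296979]
```

View pics/c1.png

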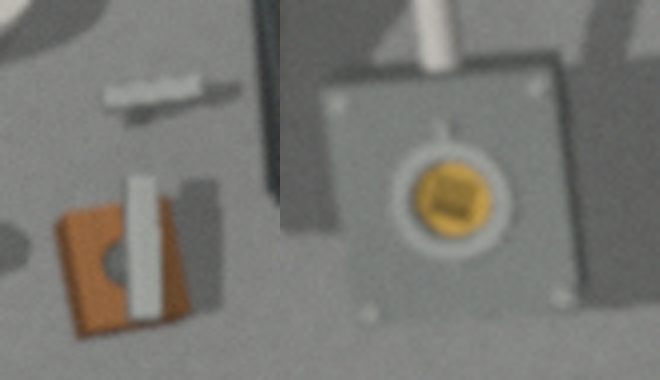

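The crop confirms it: the bar in the stand is about 36 px (90 mm) long, against about 25 px for the loose one, so the key in the stand is the larger. The socket's square is visible, turned slightly clockwise. Next I'll measure the bar, both faces, the ring and the square.

```bash
cat >> h.py <<'E'
def box_frame(P,lo,hi,tag,verb=True):
    """face plane with 26 deg slope; returns origin-centre, axes(cols x,y,z)"""
    m=np.all((P>lo)&(P<hi),axis=2); X=P[m]
    best=None; rng=np.random.default_rng(0)
    for _ in range(400):
        a,b,c=X[rng.choice(len(X),3,False)]; n=np.cross(b-a,c-a); l=np.linalg.norm(n)
        if l<1e-6: continue
        n/=l; n*=np.sign(n[2])
        if abs(n[2]-np.cos(np.radians(26)))>.05: continue
        k=(abs((X-a)@n)<.003).sum()
        if best is None or k>best[0]: best=(k,a,n)
    k,a,n=best
    I=X[abs((X-a)@n)<.003]; c0=I.mean(0); n=np.linalg.svd(I-c0)[2][2]; n*=np.sign(n[2])
    y=np.cross([0,0,1.],-n*[1,1,0]); y/=np.linalg.norm(y); x=np.cross(y,n)
    q=np.c_[(I-c0)@x,(I-c0)@y]; r=cv2.minAreaRect((q*1000).astype(np.float32))
    ctr=c0+r[0][0]/1000*x+r[0][1]/1000*y
    if verb: print(tag,len(I),'ctr',ctr.round(4),'n',n.round(3),'slope',np.degrees(np.arccos(n[2])).round(2),'yaw',np.degrees(np.arctan2(-n[1],-n[0])+0).round(2),'rect',r[1],r[2])
    return ctr,np.c_[x,y,n]
E
python3 - <<'E'
from h import *
o=np.load('s_0.npz')
for n in ('top','side'):
    P=cloud(n,o[n+'d'])
    m=(abs(P[...,0]-.61)<.07)&(abs(P[...,1]+.25)<.07)
    b=m&(P[...,2]>.085); X=P[b]; r=cv2.minAreaRect((X[:,:2]*1000).astype(np.float32))
    print(n,'bar',len(X),X.mean(0),r,'ztop',np.percentile(X[:,2],[10,50,90]))
    A=np.c_[X[:,:2]-X[:,:2].mean(0),np.ones(len(X))]; print('top slope',np.linalg.lstsq(A,X[:,2],rcond=None)[0])
    u,s,v=np.linalg.svd(X[:,:2]-X[:,:2].mean(0)); print('dir',np.degrees(np.arctan2(v[0,1],v[0,0])))
    k=m&(abs(P[...,2]-.044)<.005); X=P[k];print('blk',cv2.minAreaRect((X[:,:2]*1000).astype(np.float32)),X[:,2].mean())
    box_frame(P,[.53,.16,.06],[.73,.34,.16],n+' lock')
    box_frame(P,[.53,-.07,.06],[.73,.09,.16],n+' trip')
# rectified lock face, top cam
P=cloud('top',o['topd'])
ctr,A=box_frame(P,[.53,.16,.06],[.73,.34,.16],'',False)
for n in('top','side'):
  ims=[]
  for z in (0,-.007):
    g=np.arange(-60,60,.3)/1000
    U,V=np.meshgrid(-g,-g) # cols: +y left ; rows: +x up
    X=ctr+U[...,None]*A[:,1]+V[...,None]*A[:,0]+z*A[:,2]
    uv=proj(n,X.reshape(-1,3)).astype(np.float32).reshape(400,400,2)
    ims.append(cv2.remap(o[n][:,:,::-1],uv[...,0],uv[...,1],cv2.INTER_CUBIC))
  ims[1]=cv2.resize(ims[1][100:300,100:300],(400,400),interpolation=cv2.INTER_CUBIC)
  cv2.imwrite(f'pics/rect_{n}.png',np.hstack(ims))
cv2.imwrite('pics/rect.png',cv2.resize(np.vstack([cv2.imread('pics/rect_top.png'),cv2.imread('pics/rect_side.png')]),(600,600)))
np.savez('lock.npz',ctr=ctr,A=A)
E
```

```text
top bar 295 [ 0.61619754 -0.25059136  0.09351423] ((616.3772583007812, -251.364501953125), (91.1229019165039, 21.771488189697266), 1.443414330482483) ztop [0.09009036 0.09339472 0.0969378 ]
top slope [-0.00268664 -0.08849877  0.09351423]
dir -178.901331496421
blk ((617.2813110351562, -252.290283203125), (80.70929718017578, 72.09791564941406), 11.244438171386719) 0.04341590917150697
top lock 1531 ctr [0.6287 0.2492 0.105 ] n [-0.437 -0.06   0.898] slope 26.17 yaw 7.8 rect (118.9658432006836, 129.6057586669922) 89.28447723388672
top trip 1569 ctr [0.6337 0.0088 0.105 ] n [-0.428 -0.04   0.903] slope 25.47 yaw 5.39 rect (119.82804870605469, 131.4263458251953) 88.55934143066406
side bar 508 [ 0.61803069 -0.25453027  0.09328312] ((618.9757690429688, -252.1474151611328), (88.6358642578125, 22.72648811340332), 1.5692203044891357) ztop [0.08808909 0.09410549 0.09632341]
top slope [0.00237341 0.1867407  0.09328312]
dir -178.4328200017094
blk ((620.0098876953125, -254.807373046875), (81.5902328491211, 70.43325805664062), 8.793256759643555) 0.04439218829738946
side lock 1126 ctr [0.6317 0.2492 0.1055] n [-0.438 -0.045  0.898] slope 26.16 yaw 5.92 rect (130.0145721435547, 126.54235076904297) 0.15807192027568817
side trip 1689 ctr [0.6364 0.0086 0.1056] n [-0.429 -0.031  0.903] slope 25.5 yaw 4.12 rect (126.48089599609375, 130.8146209716797) 89.8545150756836
```

View pics/rect.png

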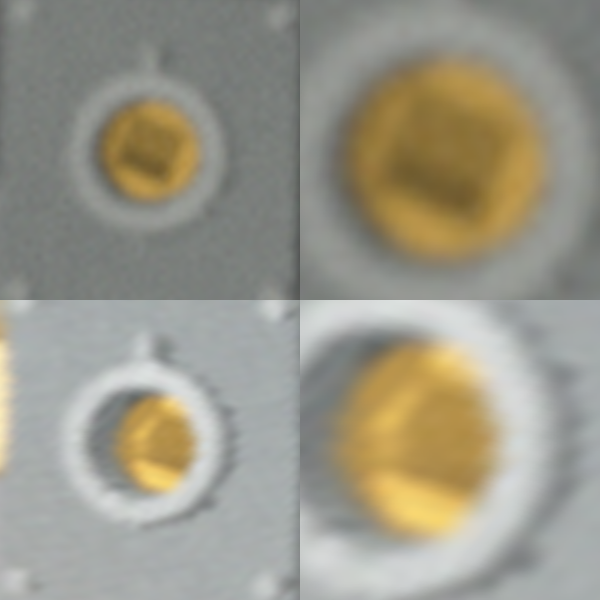

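The rectified top view shows the square centred within about 1 mm of the face's middle and turned about 17° clockwise. The nib points straight up the slope, so the cam is near 0 and p is about 0.3. The tool only points down, so I'll grip the bar and lean the key in the pads against the stand's hole rim.

```bash
cat >> h.py <<'E'
def to(p,az,ref=None):
    """row [dx,dy,dz cm, twist deg] from the current pose to TCP p, tool-x azimuth az (deg)"""
    s=bot.read_state(); T=R.from_rotvec(s['tcp_rot']).as_matrix()
    a0=np.degrees(np.arctan2(T[1,0],T[0,0]))
    d=(np.array(p)-s['tool_pos'])@T*100
    return np.r_[d,(a0-az+180)%360-180].round(2)
def st():
    s=bot.read_state(); T=R.from_rotvec(s['tcp_rot']).as_matrix()
    print('t',round(s['time'],2),'p',s['tool_pos'].round(4),'az',np.degrees(np.arctan2(T[1,0],T[0,0])).round(2),'F',s['wrist_force'].round(1),'M',s['torque'].round(2),'w',round(s['width']*85.4,1),'g',round(s['grip_force'],1),'q6',s['q'][5].round(2))
E
python3 - <<'E'
from h import *
st(); print(to([.6177,-.2518,.17],1.4))
E
```

```text
t 0.1 p [ 0.281  -0.613   0.2301] az 24.62 F [ 1.2  1.1 -0.4] M [-0.03  0.03  0.02] w 85.3 g 0.0 q6 -0.04
[ 45.66 -18.79   6.05  23.22]
```

{"name": "step_arm", "arguments": {"motion": [[8.5,45.7,-18.8,4,23.2],[8.5,45.7,-18.8,4,23.2],[8.5,45.7,-18.8,4,23.2],[8.5,45.7,-18.8,4,23.2],[8.5,45.7,-18.8,4,23.2],[8.5,45.7,-18.8,4,23.2],[8.5,45.7,-18.8,4,23.2],[8.5,45.7,-18.8,4,23.2],[8.5,45.7,-18.8,4,23.2],[8.5,45.7,-18.8,4,23.2],[8.5,45.7,-18.8,4,23.2],[6,45.7,-18.8,6,23.2],[6,45.7,-18.8,6,23.2],[6,45.7,-18.8,6,23.2],[6,45.7,-18.8,6,23.2]], "force": 30}}

```text
time: 1.6
tool_pos: [0.6181, -0.2531, 0.1719]
tcp_rot: [3.141, 0.037, 0.001]
wrist_force: [0.2, 0.3, -0.2]
width: 0.7
grip_force: 0.0
```

```bash
python3 - <<'E'
from h import *
st(); print(to([.6177,-.2518,.068],1.4))
E
```

```text
t 1.6 p [ 0.6181 -0.2531  0.1719] az 1.37 F [ 0.2  0.3 -0.2] M [ 0.04 -0.03  0.08] w 59.8 g 0.0 q6 1.12
[-0.04 -0.14 10.39 -0.03]
```

{"name": "step_arm", "arguments": {"motion": [[6,0,-0.1,4,0],[6,0,-0.1,7,0],[6,0,-0.1,9,0],[6,0,-0.1,10.4,0],[6,0,-0.1,10.4,0],[3,0,-0.1,10.4,0],[1.5,0,-0.1,10.4,0],[1.0,0,-0.1,10.4,0],[1.0,0,-0.1,10.4,0],[1.0,0,-0.1,10.4,0],[1.0,0,-0.1,10.4,0],[1.0,0,-0.1,10.4,0]], "force": 30}}

```text
time: 2.8
tool_pos: [0.6197, -0.2515, 0.0694]
tcp_rot: [3.14, 0.039, 0.005]
wrist_force: [-0.9, 0.6, 6.3]
width: 0.23
grip_force: 31.3
```

```bash
python3 - <<'E'
from h import *
st()
E
```

```text
t 2.8 p [ 0.6197 -0.2515  0.0694] az 1.43 F [-0.9  0.6  6.3] M [ 0.32  0.07 -0.02] w 19.7 g 31.3 q6 1.12
```

{"name": "step_arm", "arguments": {"motion": [[1,0,0,-1,0],[1,0,0,-2,0],[1,0,0,-2.5,0],[1,-0.5,0,-2.5,0],[1,-0.8,0,-2.5,0],[1,-1.1,0,-2.5,0],[1,-1.4,0,-2.5,0],[1,-1.7,0,-2.5,0],[1,-2.0,0,-2.5,0],[1,-2.3,0,-2.5,0],[1,-2.6,0,-2.5,0],[1,-2.9,0,-2.5,0],[1,-3.2,0,-2.5,0],[1,-3.5,0,-2.5,0],[1,-3.6,0,-2.5,0],[1,-3.6,0,-2.5,0]], "force": 30}}

```text
time: 4.4
tool_pos: [0.5836, -0.2522, 0.0924]
tcp_rot: [3.141, 0.038, 0.006]
wrist_force: [5.4, -0.1, -5.8]
width: 0.23
grip_force: 29.6
```

```bash
cat >> h.py <<'E'
def barfit(tag,c,rad=.07):
    """bar / shank points near c from both cameras, printed: bar top inclination"""
    o=snap(tag); s=bot.read_state(); out=[]
    for n in('top','side'):
        P=cloud(n,o[n+'d']); m=np.linalg.norm(P-np.array(c),axis=2)<rad
        out.append((P[m],o[n][m]))
    return o,out
E
python3 - <<'E'
from h import *
st(); o=snap('1')
a=o['side'][:,:,::-1]
s=bot.read_state(); u=proj('side',s['tool_pos'])[0].astype(int); print(u)
x,y=np.clip(u-55,0,[450,310]); c=cv2.resize(a[y:y+110,x:x+110],(440,440),interpolation=cv2.INTER_CUBIC)
u=proj('top',s['tool_pos'])[0].astype(int); x,y=np.clip(u-55,0,[450,310]); t=cv2.resize(o['top'][y:y+110,x:x+110,::-1],(300,300))
t=np.vstack([t,np.zeros((140,300,3),np.uint8)])
cv2.imwrite('pics/lean.png',np.hstack([c,t]))
E
```

```text
t 4.4 p [ 0.5836 -0.2522  0.0924] az 1.4 F [ 5.4 -0.1 -5.8] M [ 0.04 -1.13  0.03] w 19.6 g 29.6 q6 1.1
[336 305]
```

View pics/lean.png

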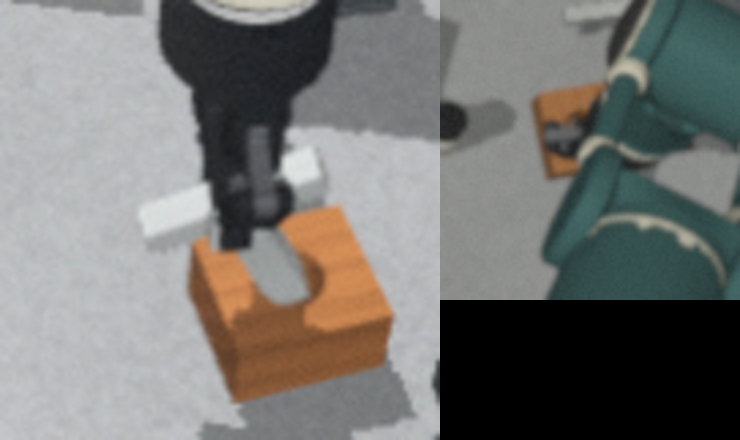

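The side crop shows the bar at (230,195) leaning in the pads, with its shank slanting into the hole at (285,270), as intended. Lifting clear and measuring the lean.

{"name": "step_arm", "arguments": {"motion": [[1,0,0,-1,0],[1,0,0,-3,0],[1,0,0,-6,0],[1,0,0,-10,0],[1,0,0,-13,0],[1,0,0,-13,0],[1,0,0,-13,0]]}}

```text
time: 5.2
tool_pos: [0.5817, -0.2521, 0.2218]
tcp_rot: [3.141, 0.039, -0.001]
wrist_force: [-0.6, -0.1, -5.7]
width: 0.227
grip_force: 30.3
```

```bash
cat >> h.py <<'E'
def lean(o):
    """lean of gripped key in the tool xz plane, from side depth: light-grey low-saturation points near the grasp"""
    s=bot.read_state(); T=R.from_rotvec(s['tcp_rot']).as_matrix(); g=s['tool_pos']-.019*T[:,2]
    P=cloud('side',o['sided']); hsv=cv2.cvtColor(o['side'],cv2.COLOR_RGB2HSV)
    L=(P-g)@T   # tool coords, z down
    m=(abs(L[...,0])<.06)&(abs(L[...,1])<.016)&(L[...,2]>-.04)&(L[...,2]<.1)&(hsv[...,2]>95)&(hsv[...,1]<40)
    X=L[m]; return X,m
E
python3 - <<'E'
from h import *
st(); o=snap('2'); X,m=lean(o); print(len(X))
# fit T outline (bar 90x16, shank 20 wide to -83) in tool x,z : unknown cx,cz,theta
from scipy.optimize import minimize
def sd(p,X):
    cx,cz,t=p; c,s=np.cos(t),np.sin(t)
    a=c*(X[:,0]-cx)-s*(X[:,2]-cz); b=s*(X[:,0]-cx)+c*(X[:,2]-cz) # b down the shank
    def box(u,v,hu,hv): 
        q=np.c_[abs(u)-hu,abs(v)-hv]; return np.linalg.norm(np.maximum(q,0),axis=1)+np.minimum(q.max(1),0)
    return np.minimum(box(a,b,.045,.008),box(a,b-.0375,.010,.0455))
best=min((minimize(lambda p:np.minimum(np.maximum(sd(p,X),0),.01).sum()+ .0*abs(p[0]),[0,0,t0],method='Nelder-Mead') for t0 in np.radians([10,18,25,32,40])),key=lambda r:r.fun)
print('cx,cz mm',best.x[:2]*1000,'lean deg',np.degrees(best.x[2]),best.fun/len(X)*1000)
# foot extents
u=np.c_[X[:,0],X[:,2]]*1000; print(u.min(0),u.max(0), u[u[:,1]>50].mean(0) if (u[:,1]>50).any() else '')
E
```

```text
t 5.2 p [ 0.5817 -0.2521  0.2218] az 1.42 F [-0.6 -0.1 -5.7] M [ 0.01  0.09 -0.01] w 19.4 g 30.3 q6 1.1
703
cx,cz mm [ 4.29308801 -3.11191919] lean deg 23.55907809573669 0.05417023396487901
[-39.1119146  -27.51847501] [48.44701211 77.37487847] [32.16217808 61.27989686]
```

```bash
cat >> h.py <<'E'
def lockframe(ctr=(.6317,.2492,.1055),yaw=6.9,slope=26):
    a,b=np.radians([yaw,slope]); n=np.array([-np.sin(b)*np.cos(a),-np.sin(b)*np.sin(a),np.cos(b)])
    y=np.array([-np.sin(a),np.cos(a),0]); x=np.cross(y,n); return np.array(ctr),np.c_[x,y,n]
def tcp_for_foot(P,az,foot=(.0375,0,.054)):
    a=np.radians(az); T=np.array([[np.cos(a),np.sin(a),0],[np.sin(a),-np.cos(a),0],[0,0,-1.]])
    return np.array(P)-T@np.array(foot)
E
python3 - <<'E'
from h import *
c,A=lockframe(); m=c-.007*A[:,2]+A@[-.0005,.0005,0]
print('mouth',m); h=tcp_for_foot(m+.03*A[:,2],-12); print(h,to(h,-12), to(np.r_[h[:2],.27],-12))
E
```

```text
mouth [0.63424016 0.25001104 0.09898926]
[0.58450374 0.25622779 0.17995308] [  1.71 -50.72   4.01  13.42] [  1.66 -50.74  -4.99  13.42]
```

{"name": "step_arm", "arguments": {"motion": [[1,0,0,-3,0],[1,0.2,-2,-5,0],[1,0.3,-5,-5,2],[1,0.4,-9,-5,4],[1,0.5,-13,-5,6],[1,0.6,-17,-5,8],[1,0.8,-21,-5,10],[1,1,-25,-5,12],[1,1.2,-29,-5,13.4],[1,1.4,-33,-5,13.4],[1,1.6,-37,-5,13.4],[1,1.7,-41,-5,13.4],[1,1.7,-45,-5,13.4],[1,1.7,-48.5,-5,13.4],[1,1.7,-50.7,-3,13.4],[1,1.7,-50.7,1,13.4],[1,1.7,-50.7,4,13.4],[1,1.7,-50.7,4,13.4],[1,1.7,-50.7,4,13.4]], "force": 60}}

```text
time: 7.2
tool_pos: [0.585, 0.2544, 0.1795]
tcp_rot: [3.122, -0.327, -0.008]
wrist_force: [0.8, -0.1, -3.8]
width: 0.222
grip_force: 64.7
```

```bash
cat >> h.py <<'E'
from scipy.optimize import minimize
def sd(p,X):
    cx,cz,t=p; c,s=np.cos(t),np.sin(t)
    a=c*(X[:,0]-cx)-s*(X[:,2]-cz); b=s*(X[:,0]-cx)+c*(X[:,2]-cz)
    def box(u,v,hu,hv):
        q=np.c_[abs(u)-hu,abs(v)-hv]; return np.linalg.norm(np.maximum(q,0),axis=1)+np.minimum(q.max(1),0)
    return np.minimum(box(a,b,.045,.008),box(a,b-.0375,.010,.0455))
def fitlean(X):
    r=min((minimize(lambda p:np.minimum(np.maximum(sd(p,X),0),.01).sum(),[.004,-.003,t0],method='Nelder-Mead') for t0 in np.radians([10,18,25,32,40])),key=lambda r:r.fun)
    print('n',len(X),'cx,cz mm',(r.x[:2]*1000).round(1),'lean',np.degrees(r.x[2]).round(1)); return r.x
def crop(o,n,X,r,size,f):
    u=proj(n,X)[0].astype(int); x,y=np.clip(u-r,0,[560-2*r,420-2*r]); cv2.imwrite(f,cv2.resize(o[n][y:y+2*r,x:x+2*r,::-1],(size,size),interpolation=cv2.INTER_CUBIC)); print('crop org',x,y,'scale',size/2/r)
E
python3 - <<'E'
from h import *
st(); o=snap('3'); X,m=lean(o); p=fitlean(X)
s=bot.read_state()
crop(o,'side',s['tool_pos']+[.03,0,-.03],60,560,'pics/hover.png')
P=cloud('side',o['sided'])
box_frame(P,[.53,.16,.06],[.73,.34,.16],'side lock')
c,A=lockframe(); g=(P-(c-.007*A[:,2]))@A
k=m&(((P-s['tool_pos'])[...,2])<-.02); print('shank pts in lock frame mm: ', k.sum(), np.percentile(g[k]*1000,[2,50,98],axis=0).round(1))
E
```

```text
t 7.2 p [0.585  0.2544 0.1795] az -11.98 F [ 0.8 -0.1 -3.8] M [ 0.05 -0.01  0.04] w 18.9 g 64.7 q6 2.15
n 439 cx,cz mm [1.7 4.1] lean 22.9
crop org 261 70 scale 4.666666666666667
side lock 1057 ctr [0.632  0.2487 0.1055] n [-0.436 -0.055  0.898] slope 26.05 yaw 7.2 rect (128.63742065429688, 129.65411376953125) 89.01624298095703
shank pts in lock frame mm:  138 [[-13.7 -12.9  20.3]
 [ -2.8  -6.3  49.1]
 [ 10.2   6.7  72.4]]
```

View pics/hover.png

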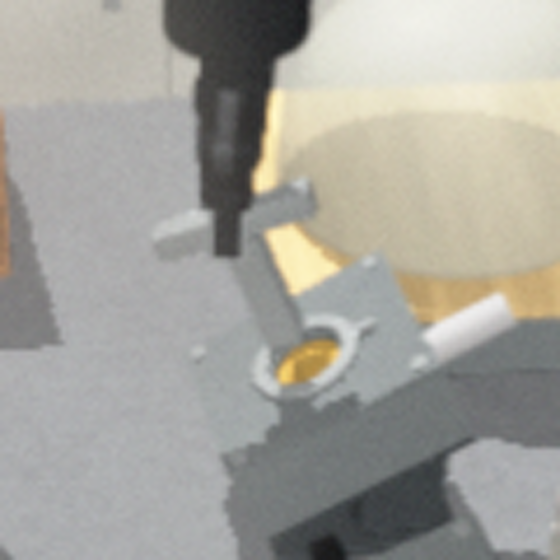

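The crop shows the leaned key hovering over the ring with its foot at about (285,345), near the gold insert at (310,360). Fitting its pose numerically, using only points clear of the box.

```bash
cat >> h.py <<'E'
def keyfit(o,n='side',zmin=.016,t0=23.,p0=(.004,-.003),c=(.6317,.2492,.1055)):
    s=bot.read_state(); T=R.from_rotvec(s['tcp_rot']).as_matrix(); g0=s['tool_pos']-.019*T[:,2]
    P=cloud(n,o[n+'d']); hsv=cv2.cvtColor(o[n],cv2.COLOR_RGB2HSV); L=(P-g0)@T
    c,A=lockframe(c); g=(P-(c-.007*A[:,2]))@A
    m=(abs(L[...,0])<.06)&(abs(L[...,1])<.02)&(L[...,2]>-.04)&(L[...,2]<.1)&(hsv[...,2]>70)&(hsv[...,1]<45)&(g[...,2]>zmin)
    m=cv2.erode(m.astype(np.uint8),np.ones((2,2)))>0
    k,l,stt,_=cv2.connectedComponentsWithStats(m.astype(np.uint8)); 
    m=np.isin(l,[i for i in range(1,k) if stt[i,4]>12]); X=L[m]
    # penalise points outside; and mean-centre residual across shank
    f=lambda p:np.minimum(np.maximum(sd(p,X),-.002)+.002,.008).sum()
    r=minimize(f,[*p0,np.radians(t0)],method='Nelder-Mead',options=dict(initial_simplex=np.array([[*p0,np.radians(t0)]]*4)+np.vstack([np.zeros(3),np.diag([.004,.004,.1])])))
    cx,cz,t=r.x; foot=np.array([cx+.083*np.sin(t),0,-.019+cz+.083*np.cos(t)])
    W=s['tool_pos']+T@foot; kz=T@np.array([-np.sin(t),0,-np.cos(t)])
    print(n,len(X),'cx cz',(r.x[:2]*1e3).round(1),'lean',np.degrees(t).round(1),'ymean',X[:,1].mean().round(4),'foot off',foot.round(4),'foot in mouth mm',((W-(c-.007*A[:,2]))@A*1e3).round(1),'ang',np.degrees(np.arccos(kz@A[:,2])).round(1))
    return X,foot
E
python3 - <<'E'
from h import *
o=np.load('s_3.npz')
for zm in(.016,.022,.035):
    X,f=keyfit(o,zmin=zm)
sh=X[X[:,2]>.02]*1000
for z in range(15,75,8):
    q=X[abs(X[:,2]*1000-z)<4]*1000
    if len(q): print(z,len(q),q[:,0].min().round(1),q[:,0].max().round(1),np.median(q[:,1]).round(1))
E
```

```text
side 370 cx cz [2.8 3. ] lean 23.1 ymean 0.0098 foot off [0.0353 0.     0.0603] foot in mouth mm [-0.6 -0.1 27.2] ang 8.3
side 370 cx cz [2.8 3. ] lean 23.1 ymean 0.0098 foot off [0.0353 0.     0.0603] foot in mouth mm [-0.6 -0.1 27.2] ang 8.3
side 352 cx cz [2.8 2.7] lean 23.0 ymean 0.0099 foot off [0.0352 0.     0.0602] foot in mouth mm [-0.7 -0.1 27.4] ang 8.3
15 44 -38.4 17.3 10.9
23 37 -35.4 21.3 10.0
31 24 -32.7 23.7 11.5
39 21 8.4 28.8 10.7
47 21 11.3 29.5 11.4
55 19 14.1 35.0 10.9
63 25 19.1 37.6 10.8
71 20 22.0 39.3 10.9
```

```bash
python3 - <<'E'
from h import *
c,A=lockframe(); s=bot.read_state(); T=R.from_rotvec(s['tcp_rot']).as_matrix()
for d in ([.6,.8,-22],[.6,.8,-30],[.6,.8,-38],[1,0,0],[0,1,0],[0,0,-1]): print(d,(T.T@A@np.array(d)/10).round(3))
E
```

```text
[0.6, 0.8, -22] [ 0.934 -0.403  1.953]
[0.6, 0.8, -30] [ 1.265 -0.516  2.673]
[0.6, 0.8, -38] [ 1.595 -0.629  3.393]
[1, 0, 0] [ 0.085 -0.029 -0.044]
[0, 1, 0] [-0.032 -0.095  0.   ]
[0, 0, -1] [ 0.041 -0.014  0.09 ]
```

{"name": "step_arm", "arguments": {"motion": [[1,0.3,-0.15,0.6,0],[1,0.6,-0.27,1.25,0],[1,0.93,-0.4,1.95,0],[1,1.05,-0.45,2.2,0],[1,1.16,-0.48,2.45,0],[1,1.27,-0.52,2.67,0],[1,1.37,-0.55,2.9,0],[1,1.48,-0.59,3.15,0],[1,1.48,-0.59,3.15,0]], "force": 50}}

```text
time: 8.2
tool_pos: [0.6023, 0.2577, 0.1503]
tcp_rot: [3.124, -0.328, -0.001]
wrist_force: [0.3, -0.1, -5.4]
width: 0.22
grip_force: 64.8
```

```bash
python3 - <<'E'
from h import *
st(); o=snap('4'); X,f=keyfit(o,zmin=.016)
E
```

```text
t 8.2 p [0.6023 0.2577 0.1503] az -11.98 F [ 0.3 -0.1 -5.4] M [-0.    0.03 -0.06] w 18.8 g 64.8 q6 2.15
side 300 cx cz [ 5.6 -1. ] lean 23.1 ymean 0.0085 foot off [0.0382 0.     0.0563] foot in mouth mm [ 2.4 -0.3 -6.5] ang 8.3
```

{"name": "step_arm", "arguments": {"motion": [[1,0.06,-0.02,0.14,0],[1,0.12,-0.04,0.27,0],[1,0.18,-0.06,0.41,0],[1,0.25,-0.08,0.54,0],[1,0.31,-0.1,0.68,0],[1,0.31,-0.1,0.68,0]]}}

```text
time: 8.9
tool_pos: [0.6056, 0.2578, 0.1436]
tcp_rot: [3.124, -0.328, -0.0]
wrist_force: [0.6, -2.1, -4.8]
width: 0.224
grip_force: 64.8
```

```bash
python3 - <<'E'
from h import *
st()
E
```

```text
t 8.9 p [0.6056 0.2578 0.1436] az -11.98 F [ 0.6 -2.1 -4.8] M [-0.26  0.06 -0.08] w 19.1 g 64.8 q6 2.14
```

```bash
python3 - <<'E'
from h import *
s=bot.read_state(); T=R.from_rotvec(s['tcp_rot']).as_matrix()
b=tcp_for_foot([0,0,0],-12,(.037,0,.056))
for az in (-8,-4,0,4,7): print(az,(T.T@(tcp_for_foot([0,0,0],az,(.037,0,.056))-b)*100).round(2), -12-az)
E
```

```text
-8 [0.01 0.26 0.  ] -4
-4 [0.04 0.51 0.  ] -8
0 [0.08 0.77 0.  ] -12
4 [0.14 1.02 0.  ] -16
7 [0.2 1.2 0. ] -19
```

{"name": "step_arm", "arguments": {"motion": [[1,0.01,0.13,0,-2],[1,0.01,0.26,0,-4],[1,0.02,0.38,0,-6],[1,0.04,0.51,0,-8],[1,0.06,0.64,0,-10],[1,0.08,0.77,0,-12],[1,0.11,0.9,0,-14],[1,0.14,1.02,0,-16],[1,0.17,1.12,0,-17.5],[1,0.2,1.2,0,-19],[1,0.2,1.2,0,-19],[1,0.2,1.2,0,-19]]}}

```text
time: 10.1
tool_pos: [0.6046, 0.2473, 0.144]
tcp_rot: [-3.133, -0.193, 0.001]
wrist_force: [-3.2, 4.8, -4.7]
width: 0.223
grip_force: 64.8
```

```bash
python3 - <<'E'
from h import *
st(); o=snap('5'); X,f=keyfit(o,zmin=.016)
s=bot.read_state(); T=R.from_rotvec(s['tcp_rot']).as_matrix(); c,A=lockframe()
print((T.T@A[:,2]*-.1).round(3),(T.T@A[:,0]*.1).round(3),(T.T@A[:,1]*.1).round(3))
E
```

```text
t 10.1 p [0.6046 0.2473 0.144 ] az 7.04 F [-3.2  4.8 -4.7] M [ 0.99  0.49 -0.15] w 19.0 g 64.8 q6 1.8
side 237 cx cz [ 4.1 -1.2] lean 23.2 ymean 0.0096 foot off [0.0368 0.     0.0561] foot in mouth mm [  1.    1.6 -13. ] ang 2.8
[0.044 0.    0.09 ] [ 0.09   0.    -0.044] [ 0.  -0.1  0. ]
```

{"name": "step_arm", "arguments": {"motion": [[1,0.02,-0.08,0.18,0],[1,0.1,-0.1,0.36,0],[1,0.2,-0.1,0.54,0],[1,0.28,-0.1,0.72,0],[1,0.37,-0.1,0.9,0],[1,0.46,-0.1,1.08,0],[1,0.46,-0.1,1.08,0]]}}

```text
time: 10.9
tool_pos: [0.6078, 0.248, 0.1379]
tcp_rot: [-3.135, -0.193, 0.005]
wrist_force: [-15.4, -2.0, 18.0]
width: 0.218
grip_force: 67.8
```

```bash
python3 - <<'E'
from h import *
st()
E
```

```text
t 10.9 p [0.6078 0.248  0.1379] az 7.03 F [-15.4  -2.   18. ] M [-0.05  2.61 -0.29] w 18.6 g 67.8 q6 1.8
```

```bash
python3 - <<'E'
from h import *
o=snap('6'); 
for zm in(.014,.018,.024): X,f=keyfit(o,zmin=zm)
crop(o,'side',bot.read_state()['tool_pos']+[.02,0,-.02],45,600,'pics/ins.png')
E
```

```text
side 221 cx cz [ 4.2 -1. ] lean 22.0 ymean 0.0094 foot off [0.0353 0.     0.0569] foot in mouth mm [ -0.7   1.7 -20.2] ang 4.2
side 213 cx cz [ 4.2 -1. ] lean 22.0 ymean 0.0094 foot off [0.0353 0.     0.0569] foot in mouth mm [ -0.7   1.7 -20.2] ang 4.2
side 202 cx cz [ 4.2 -1. ] lean 22.0 ymean 0.0093 foot off [0.0354 0.     0.0569] foot in mouth mm [ -0.7   1.7 -20.2] ang 4.2
crop org 280 98 scale 6.666666666666667
```

View pics/ins.png

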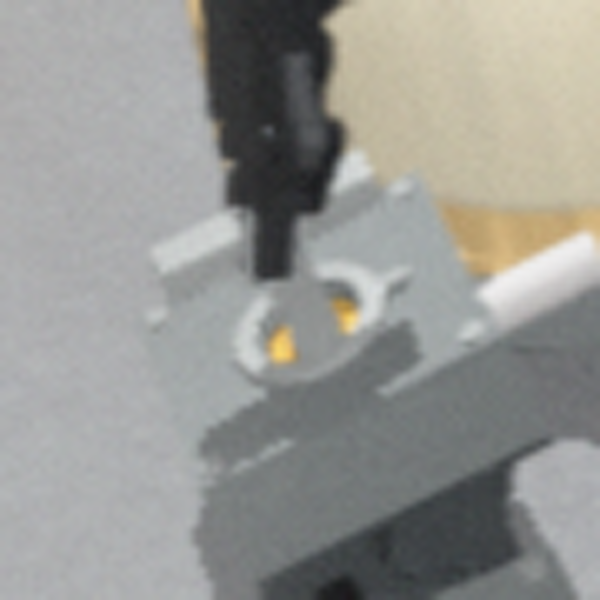

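The crop shows the shank well inside the insert at (310,320), though the bar still leans too little. I'll ease the grip, shift the bar down the slope and push again.

{"name": "step_arm", "arguments": {"motion": [[1,-0.2,0,-0.1,0],[1,-0.4,0,0,0],[1,-0.5,0,0.1,0],[1,-0.5,0,0.15,0],[1,-0.42,0,0.33,0],[1,-0.34,0,0.5,0],[1,-0.3,0,0.6,0],[1,-0.3,0,0.6,0]], "force": 22}}

```text
time: 11.8
tool_pos: [0.6084, 0.248, 0.1341]
tcp_rot: [-3.134, -0.193, -0.008]
wrist_force: [-9.9, -1.7, 20.4]
width: 0.219
grip_force: 68.3
```

```bash
python3 - <<'E'
from h import *
st(); o=snap('7'); X,f=keyfit(o,zmin=.014)
E
```

```text
t 11.8 p [0.6084 0.248  0.1341] az 7.04 F [-9.9 -1.7 20.4] M [-0.09  1.42 -0.25] w 18.7 g 68.3 q6 1.8
side 210 cx cz [ 4.1 -0.5] lean 22.3 ymean 0.009 foot off [0.0356 0.     0.0573] foot in mouth mm [ -1.2   1.8 -24.2] ang 3.4
```

{"name": "step_arm", "arguments": {"motion": [[1,-0.15,0,0.1,0],[1,-0.2,0,0.3,0],[1,-0.15,0,0.45,0],[1,-0.1,0,0.6,0],[1,-0.1,0,0.6,0],[2.2,-0.1,0,0.6,0],[2.6,-0.1,0,0.6,0],[3,-0.1,0,0.4,0],[3,-0.1,0,0.4,0],[3,-0.1,0,0.4,0],[3,-0.1,0,0.4,0]], "force": 22}}

```text
time: 13.0
tool_pos: [0.6054, 0.2469, 0.1225]
tcp_rot: [3.135, 0.193, -0.001]
wrist_force: [0.5, -0.1, -0.0]
width: 0.353
grip_force: 0.0
```

```bash
python3 - <<'E'
from h import *
st(); o=snap('8'); X,f=keyfit(o,zmin=.014)
E
```

```text
t 13.0 p [0.6054 0.2469 0.1225] az 7.03 F [ 0.5 -0.1 -0. ] M [0.02 0.04 0.04] w 30.2 g 0.0 q6 1.8
side 133 cx cz [-18.7  -2.3] lean 51.2 ymean 0.0031 foot off [0.046  0.     0.0307] foot in mouth mm [ 11.7   1.  -13.8] ang 25.2
```

{"name": "step_arm", "arguments": {"motion": [[4,0,0,-1,0],[5,0,0,-3,0],[5,0,0,-6,0],[5,-1,0,-10,0],[5,-3,0,-14,0],[0,-6,0,-16,0],[0,-10,0,-16,0],[0,-12,0,-16,0]]}}

```text
time: 13.9
tool_pos: [0.4849, 0.2323, 0.2857]
tcp_rot: [-3.135, -0.193, -0.004]
wrist_force: [0.0, -0.8, -0.3]
width: 0.082
grip_force: 0.0
```

```bash
cat >> h.py <<'E'
def barpose(o,names=('side','top'),ctrs={'side':(.6319,.2490,.1055),'top':(.6287,.2492,.105)},lo=.035,hi=.095):
    for n in names:
        P=cloud(n,o[n+'d']); c,A=lockframe(ctrs[n]); g=(P-(c-.007*A[:,2]))@A*1000
        m=(np.hypot(g[...,0],g[...,1])<65)&(g[...,2]>lo*1000)&(g[...,2]<hi*1000)
        X=g[m]
        if len(X)<30: print(n,len(X)); continue
        r=cv2.minAreaRect(X[:,:2].astype(np.float32)); v=np.linalg.svd(X[:,:2]-X[:,:2].mean(0))[2][0]; v*=np.sign(v[0])
        print(n,len(X),'rect',np.round(r[0],1),np.round(r[1],1),'bar angle cw from x deg',-np.degrees(np.arctan2(v[1],v[0])).round(1),'z',np.percentile(X[:,2],[5,50,80,95]).round(1))
        T=X[X[:,2]>np.percentile(X[:,2],40)]; B=np.c_[T[:,:2],np.ones(len(T))]; print('  top plane',np.linalg.lstsq(B,T[:,2],rcond=None)[0].round(3))
E
python3 - <<'E'
from h import *
st(); o=snap('9'); barpose(o)
crop(o,'side',[.62,.248,.12],45,600,'pics/in2.png')
E
```

```text
t 13.9 p [0.4849 0.2323 0.2857] az 7.05 F [ 0.  -0.8 -0.3] M [ 0.01  0.03 -0.1 ] w 7.0 g 0.0 q6 1.85
side 344 rect [-10.1  -1.7] [27.8 89.6] bar angle cw from x deg 11.1 z [41.4 58.9 64.6 68.2]
  top plane [ 0.116  0.082 63.409]
top 175 rect [-9.3  0.4] [18.1 89.5] bar angle cw from x deg 5.6 z [53.1 63.7 67.  70.2]
  top plane [ 0.089 -0.084 64.487]
crop org 277 97 scale 6.666666666666667
```

The key is home: its bar top is about 63 mm above the mouth, its lean about 6°, and its angle about 6° clockwise. Next I'll turn it by pushing the lower end of the bar with the closed fingers around the lock axis.

```bash
cat >> h.py <<'E'
def push(phi,r=.035,s=.021,h=.052,dz=.016,up=0,ctr=(.6305,.2490,.105)):
    c,A=lockframe(ctr); f=np.radians(phi); u=np.array([-np.cos(f),np.sin(f)]); t=np.array([np.sin(f),np.cos(f)])
    q=r*u-s*t; Q=c-.007*A[:,2]+A@np.r_[q,h]; Q[2]+=up-dz
    tw=A@np.r_[t,0]; return Q,np.degrees(np.arctan2(tw[1],tw[0]))
E
python3 - <<'E'
from h import *
for a in (dict(up=.1,s=.032),dict(s=.032)):
    Q,az=push(6,**a); print(Q.round(4),az.round(1),to(Q,az))
E
```

```text
[0.5803 0.2145 0.2127] 91.5 [  9.27   2.94   7.21 -84.42]
[0.5803 0.2145 0.1127] 91.5 [  9.25   2.95  17.21 -84.42]
```

{"name": "step_arm", "arguments": {"motion": [[0,3,1,0,-8.5],[0,6,2,0,-17],[0,9.3,2.9,0,-25.5],[0,9.3,2.9,1,-34],[0,9.3,2.9,2,-42.5],[0,9.3,2.9,3,-51],[0,9.3,2.9,4,-59.5],[0,9.3,2.9,5,-68],[0,9.3,2.9,6,-76.5],[0,9.3,2.9,7,-84.4],[0,9.3,2.9,10,-84.4],[0,9.3,2.9,13,-84.4],[0,9.3,2.9,15.5,-84.4],[0,9.3,2.9,17.2,-84.4],[0,9.3,2.9,17.2,-84.4]]}}

```text
time: 15.5
tool_pos: [0.5808, 0.2141, 0.1076]
tcp_rot: [-2.192, -2.247, 0.009]
wrist_force: [-0.2, -0.2, -0.4]
width: -0.0
grip_force: 0.0
```

```bash
python3 - <<'E'
from h import *
st()
for p in (6,12,18,24,30,38,46): Q,az=push(p,s=.019); print(p,list(to(Q,az)))
E
```

```text
t 15.5 p [0.5808 0.2141 0.1076] az 91.42 F [-0.2 -0.2 -0.4] M [-0.02 -0.01 -0.03] w -0.0 g 0.0 q6 0.29
6 [np.float64(1.34), np.float64(-0.06), np.float64(-0.58), np.float64(-0.09)]
12 [np.float64(1.72), np.float64(-0.22), np.float64(-0.51), np.float64(5.33)]
18 [np.float64(2.12), np.float64(-0.35), np.float64(-0.47), np.float64(10.8)]
24 [np.float64(2.52), np.float64(-0.44), np.float64(-0.45), np.float64(16.33)]
30 [np.float64(2.94), np.float64(-0.49), np.float64(-0.44), np.float64(21.94)]
38 [np.float64(3.49), np.float64(-0.49), np.float64(-0.47), np.float64(29.6)]
46 [np.float64(4.04), np.float64(-0.43), np.float64(-0.53), np.float64(37.46)]
```

{"name": "step_arm", "arguments": {"motion": [[0,0.7,0,-0.3,0],[0,1.35,-0.06,-0.3,0],[0,1.55,-0.15,-0.3,2.5],[0,1.72,-0.22,-0.3,5.3],[0,1.92,-0.28,-0.25,8],[0,2.12,-0.35,-0.25,10.8],[0,2.32,-0.4,-0.25,13.5],[0,2.52,-0.44,-0.25,16.3],[0,2.73,-0.47,-0.25,19],[0,2.94,-0.49,-0.25,22],[0,3.2,-0.49,-0.25,26],[0,3.49,-0.49,-0.25,29.6]]}}

```text
time: 16.7
tool_pos: [0.5766, 0.2482, 0.1164]
tcp_rot: [2.694, 1.61, -0.003]
wrist_force: [-5.8, -9.8, 8.6]
width: -0.002
grip_force: 5.5
```

```bash
python3 - <<'E'
from h import *
st()
o=snap('10'); barpose(o,lo=.04,hi=.07)
for p in (38,46,54,62,70,78,86,94): Q,az=push(p,s=.019); print(p,to(Q,az).tolist())
E
```

```text
t 16.7 p [0.5766 0.2482 0.1164] az 61.73 F [-5.8 -9.8  8.6] M [-1.36  0.86  0.07] w -0.2 g 5.5 q6 0.86
side 218 rect [-8.3  0.2] [29.6 89.4] bar angle cw from x deg 2.2 z [43.9 56.8 64.  68. ]
  top plane [ 1.1000e-02 -6.8000e-02  6.1833e+01]
top 9
38 [-0.05, -0.17, 0.44, -0.01]
46 [0.46, -0.38, 0.38, 7.86]
54 [0.98, -0.53, 0.29, 15.96]
62 [1.52, -0.6, 0.17, 24.31]
70 [2.06, -0.61, 0.02, 32.87]
78 [2.58, -0.54, -0.16, 41.61]
86 [3.08, -0.4, -0.36, 50.47]
94 [3.55, -0.19, -0.57, 59.36]
```

```bash
cat >> h.py <<'E'
def barpose2(o,n='side',ctr=(.6319,.2490,.1055),lo=35,hi=95,dark=100,tag=None):
    P=cloud(n,o[n+'d']); c,A=lockframe(ctr); g=(P-(c-.007*A[:,2]))@A*1000
    hsv=cv2.cvtColor(o[n],cv2.COLOR_RGB2HSV)
    m=(np.hypot(g[...,0],g[...,1])<75)&(g[...,2]>lo)&(g[...,2]<hi)&(hsv[...,2]>dark)&(hsv[...,1]<60)
    m=cv2.morphologyEx(m.astype(np.uint8),cv2.MORPH_OPEN,np.ones((2,2)))>0
    X=g[m]; r=cv2.minAreaRect(X[:,:2].astype(np.float32)); v=np.linalg.svd(X-X.mean(0))[2][0]; v*=np.sign(v[0])
    print(n,len(X),'ctr',np.round(r[0],1),np.round(r[1],1),'rect ang',round(r[2],1),'cw deg',-np.degrees(np.arctan2(v[1],v[0])).round(1),'rise',np.degrees(np.arcsin(v[2])).round(1),'z',np.percentile(X[:,2],[5,50,80,95]).round(1)); return X,m
E
python3 - <<'E'
from h import *
for t in('9','10'):
    o=np.load(f's_{t}.npz'); X,m=barpose2(o)
crop(o,'side',[.61,.248,.13],50,600,'pics/turn.png')
E
```

```text
Traceback (most recent call last):
  File "h.py", line 118, in barpose2
    X=g[m]; r=cv2.minAreaRect(X[:,:2].astype(np.float32)); v=np.linalg.svd(X-X.mean(0))[2][0]; v*=np.sign(v[0])
                                                             ~~~~~~~~~~~~~^^^^^^^^^^^^^
numpy.linalg.LinAlgError: SVD did not converge
```

```bash
sed -i 's/    X=g\[m\]; r=cv2.minAreaRect(X\[:,:2\].astype(np.float32)); v=np.linalg.svd(X-X.mean(0))/    X=g[m]; X=X[np.isfinite(X).all(1)]; r=cv2.minAreaRect(X[:,:2].astype(np.float32)); v=np.linalg.svd(X-X.mean(0))/' h.py; python3 - <<'E'
from h import *
for t in('9','10'):
    o=np.load(f's_{t}.npz'); X,m=barpose2(o)
crop(o,'side',[.61,.248,.13],50,600,'pics/turn.png')
E
```

```text
side 335 ctr [-9.8 17.5] [89.6 76.1] rect ang 2.5 cw deg 23.8 rise 21.2 z [ 6.4 56.8 63.4 67.7]
side 191 ctr [-9.8 66.8] [ 91.2 162.1] rect ang 2.0 cw deg -37.9 rise -28.7 z [ 6.  52.  62.5 68.7]
crop org 268 89 scale 6.0
```

View pics/turn.png

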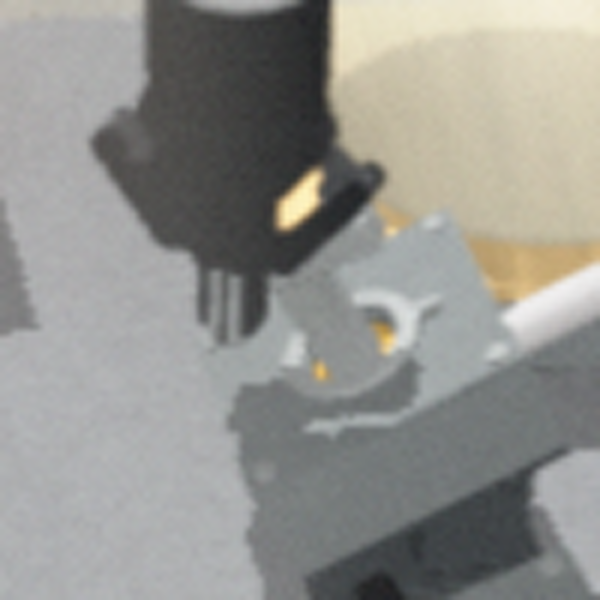

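The crop shows the closed fingers at (230,310) pushing the bar's lower end while the nib at (430,300) still points up. The gripper's knuckle at (340,190) hangs close to the bar's upper end. I'll back off and turn the tool 90° so its knuckles stay clear of the bar.

```bash
cat >> h.py <<'E'
def push2(phi,r=.035,s=.0235,h=.052,dz=.017,ctr=(.6305,.2490,.105)):
    Q,_=push(phi,r,s,h,dz,0,ctr); c,A=lockframe(ctr); f=np.radians(phi); w=A@np.array([-np.cos(f),np.sin(f),0]); return Q,np.degrees(np.arctan2(w[1],w[0]))
E
python3 - <<'E'
from h import *
for p,s in ((35,.045),(35,.028)): Q,az=push2(p,s=s); print(p,Q.round(4),az.round(1),to(Q,az).tolist())
E
```

```text
35 [0.5643 0.2241 0.1046] 149.0 [-2.75, 0.06, 1.21, -87.16]
35 [0.5713 0.239  0.1088] 149.0 [-1.11, -0.03, 0.78, -87.16]
```

{"name": "step_arm", "arguments": {"motion": [[0,-1.2,0,0,0],[0,-2.75,0,0,-5],[0,-2.75,0,0.2,-13.5],[0,-2.75,0,0.3,-22],[0,-2.75,0,0.4,-30.5],[0,-2.75,0,0.5,-39],[0,-2.75,0,0.5,-47.5],[0,-2.75,0,0.5,-56],[0,-2.75,0,0.5,-64.5],[0,-2.75,0,0.5,-73],[0,-2.75,0,0.5,-81.5],[0,-2.75,0,0.5,-87.2],[0,-2.75,0,0.5,-87.2],[0,-2.75,0,0.5,-87.2]]}}

```text
time: 18.2
tool_pos: [0.5642, 0.2259, 0.1097]
tcp_rot: [0.842, 3.025, 0.002]
wrist_force: [-0.0, 0.3, 0.3]
width: 0.001
grip_force: 0.0
```

```bash
python3 - <<'E'
from h import *
st(); 
for p in range(27,112,7): Q,az=push2(p); print(p,az.round(1),to(Q,az).tolist())
E
```

```text
t 18.2 p [0.5642 0.2259 0.1097] az 148.9 F [-0.   0.3  0.3] M [-0.07 -0.01  0.01] w 0.0 g 0.0 q6 -0.69
27 157.4 [-0.28, 1.47, -0.04, -8.45]
34 150.0 [0.06, 1.86, -0.03, -1.12]
41 142.9 [0.35, 2.28, -0.04, 6.04]
48 135.9 [0.6, 2.74, -0.08, 13.01]
55 129.1 [0.79, 3.21, -0.15, 19.81]
62 122.4 [0.93, 3.7, -0.24, 26.45]
69 115.9 [1.0, 4.19, -0.36, 32.96]
76 109.5 [1.02, 4.69, -0.5, 39.37]
83 103.2 [0.98, 5.17, -0.66, 45.7]
90 96.9 [0.89, 5.65, -0.84, 52.0]
97 90.6 [0.73, 6.1, -1.03, 58.29]
104 84.3 [0.52, 6.52, -1.24, 64.63]
111 77.9 [0.26, 6.91, -1.45, 71.03]
```

{"name": "step_arm", "arguments": {"motion": [[0,0,0.9,0,-1],[0,0.06,1.86,0,-1],[0,0.2,2.07,0,2.5],[0,0.35,2.28,0,6],[0,0.48,2.51,0,9.5],[0,0.6,2.74,-0.05,13],[0,0.7,2.98,-0.1,16.5],[0,0.79,3.21,-0.15,20],[0,0.87,3.46,-0.2,23],[0,0.93,3.7,-0.24,26.5],[0,0.97,3.95,-0.3,29.7],[0,1.0,4.19,-0.36,33]]}}

```text
time: 19.4
tool_pos: [0.5725, 0.2629, 0.1114]
tcp_rot: [-1.665, -2.659, 0.02]
wrist_force: [-12.2, -14.7, 10.6]
width: 0.002
grip_force: 9.6
```

```bash
python3 - <<'E'
from h import *
st(); Q,az=push2(69); print(to(Q,az))
E
```

```text
t 19.4 p [0.5725 0.2629 0.1114] az 115.9 F [-12.2 -14.7  10.6] M [-1.92  1.76 -0.02] w 0.2 g 9.6 q6 -0.06
[ 0.16  0.6  -0.2  -0.04]
```

```bash
cat >> h.py <<'E'
def rel(f,a,bs,**k):
    s=bot.read_state(); T=R.from_rotvec(s['tcp_rot']).as_matrix(); Q0,z0=f(a,**k)
    for b in bs:
        Q,z=f(b,**k); print(b,((Q-Q0)@T*100).round(2).tolist(),round(z0-z,1))
E
python3 - <<'E'
from h import *
rel(push2,69,(76,83,90,97,104,111,118,125))
E
```

```text
76 [0.29, 0.4, -0.15] 6.4
83 [0.52, 0.83, -0.31] 12.7
90 [0.69, 1.28, -0.5] 19.0
97 [0.81, 1.74, -0.7] 25.3
104 [0.86, 2.2, -0.91] 31.7
111 [0.86, 2.67, -1.14] 38.1
118 [0.79, 3.12, -1.37] 44.6
125 [0.65, 3.56, -1.6] 51.2
```

{"name": "step_arm", "arguments": {"motion": [[0,0.15,0.2,0,3.2],[0,0.29,0.4,-0.1,6.4],[0,0.41,0.61,-0.15,9.5],[0,0.52,0.83,-0.25,12.7],[0,0.61,1.05,-0.33,16],[0,0.69,1.28,-0.42,19],[0,0.76,1.51,-0.52,22],[0,0.81,1.74,-0.62,25.3],[0,0.84,1.97,-0.72,28.5],[0,0.86,2.2,-0.82,31.7]]}}

```text
time: 20.4
tool_pos: [0.5857, 0.2812, 0.1194]
tcp_rot: [-2.328, -2.102, 0.026]
wrist_force: [-20.8, -10.5, 12.8]
width: -0.002
grip_force: 11.2
```

```bash
python3 - <<'E'
from h import *
st(); Q,az=push2(104); print(to(Q,az)); rel(push2,104,(108,112,116,120,124,128))
o=snap('11'); barpose(o,lo=.045,hi=.07)
P=cloud('side',o['sided']); 
crop(o,'side',[.63,.249,.125],45,600,'pics/turn2.png')
E
```

```text
t 20.4 p [0.5857 0.2812 0.1194] az 84.17 F [-20.8 -10.5  12.8] M [-1.42  2.76 -0.06] w -0.1 g 11.2 q6 0.51
[ 0.4   0.73 -0.29 -0.1 ]
108 [0.14, 0.22, -0.13] 3.6
112 [0.27, 0.46, -0.26] 7.3
116 [0.37, 0.7, -0.39] 11.0
120 [0.46, 0.95, -0.52] 14.8
124 [0.52, 1.2, -0.66] 18.6
128 [0.57, 1.46, -0.79] 22.4
side 240 rect [ 4.1 11.3] [43.4 89.5] bar angle cw from x deg 54.3 z [48.3 61.6 66.6 69.2]
  top plane [-2.0000e-03 -2.0000e-02  6.4873e+01]
top 133 rect [14.6 -8.7] [19.5 41. ] bar angle cw from x deg 77.6 z [58.2 64.4 67.5 68.7]
  top plane [-5.8000e-02 -7.5000e-02  6.6307e+01]
crop org 281 95 scale 6.666666666666667
```

View pics/turn2.png

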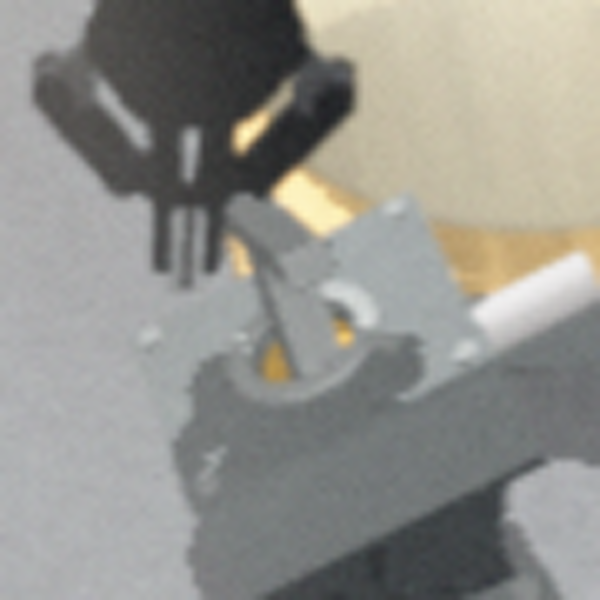

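The crop shows the bar swung well round, its near end at (310,260) and the upper part of the ring without its nib, so the cam is turning. I'll continue to the stop.

{"name": "step_arm", "arguments": {"motion": [[0,0.14,0.22,-0.08,3.6],[0,0.27,0.46,-0.15,7.3],[0,0.37,0.7,-0.25,11],[0,0.46,0.95,-0.35,14.8],[0,0.52,1.2,-0.45,18.6],[0,0.57,1.46,-0.55,22.4]]}}

```text
time: 21.1
tool_pos: [0.5979, 0.2876, 0.1245]
tcp_rot: [-2.69, -1.608, 0.033]
wrist_force: [-31.0, -2.9, 13.7]
width: -0.002
grip_force: 15.4
```

```bash
python3 - <<'E'
from h import *
st(); Q,az=push2(128); print(to(Q,az)); rel(push2,128,(134,140,146))
o=snap('12'); barpose(o,lo=.05,hi=.075)
E
```

```text
t 21.1 p [0.5979 0.2876 0.1245] az 61.73 F [-31.   -2.9  13.7] M [-0.36  4.22 -0.11] w -0.1 g 15.4 q6 0.9
[ 0.59  0.87 -0.55 -0.09]
134 [0.18, 0.35, -0.2] 5.9
140 [0.32, 0.72, -0.4] 11.9
146 [0.41, 1.11, -0.59] 18.0
side 248 rect [-1.   4.2] [76.5 56. ] bar angle cw from x deg 76.8 z [53.5 62.9 68.5 73.1]
  top plane [3.2000e-02 2.9000e-02 6.6742e+01]
top 170 rect [11.7  6.2] [37.4 79.9] bar angle cw from x deg -81.4 z [58.2 65.4 68.5 71.2]
  top plane [-1.1600e-01 -2.6000e-02  6.8682e+01]
```

{"name": "step_arm", "arguments": {"motion": [[0,0.1,0.18,0,3],[0,0.18,0.36,0,6],[0,0.25,0.55,-0.05,9],[0,0.25,0.55,-0.05,9],[0,0.25,0.55,-0.05,9]]}}

```text
time: 21.7
tool_pos: [0.5997, 0.2898, 0.1249]
tcp_rot: [-2.802, -1.395, 0.042]
wrist_force: [-39.0, 2.3, 18.8]
width: -0.002
grip_force: 20.0
```

```bash
cat >> h.py <<'E'
def rectify(o,n,z,ctr,half=45,res=.25):
    c,A=lockframe(ctr); g=np.arange(-half,half,res)/1000; U,V=np.meshgrid(-g,-g)
    X=c+U[...,None]*A[:,1]+V[...,None]*A[:,0]+z*A[:,2]
    uv=proj(n,X.reshape(-1,3)).astype(np.float32).reshape(len(g),len(g),2)
    return cv2.remap(o[n],uv[...,0],uv[...,1],cv2.INTER_CUBIC)
def nib(o,ctrs={'side':(.6319,.2490,.1055),'top':(.6287,.2492,.105)}):
    for n in('top','side'):
        im=cv2.cvtColor(rectify(o,n,.003,ctrs[n]),cv2.COLOR_RGB2GRAY).astype(float); h=im.shape[0]/2
        a=np.arange(-20,120,6); f=lambda r:np.array([[im[int(h-rr/.25*np.cos(np.radians(t+d))),int(h+rr/.25*np.sin(np.radians(t+d)))] for rr in r for d in(-2,0,2)] for t in a]).reshape(len(a),-1).mean(1)
        print(n,dict(zip(a.tolist(),(f((36,37,38,39))-f((47,48,50))).round().astype(int).tolist())))
E
python3 - <<'E'
from h import *
st(); o=snap('13'); barpose(o,lo=.05,hi=.075)
sr={'side':(.6319,.2490,.1055),'top':(.6287,.2492,.105)}
print('initial'); 
import sys
def nib2(o):
    for n in('top','side'):
        im=cv2.cvtColor(rectify(o,n,.003,sr[n],half=55),cv2.COLOR_RGB2GRAY).astype(float)
        p=cv2.warpPolar(im,(200,360),(220,220),200,cv2.WARP_POLAR_LINEAR) # rows angle from +col cw ; radius px .25mm
        a=np.roll(p,90,0) # row0 = up
        v=a[:,144:158].mean(1)-a[:,170:190].mean(1)
        print(n,[int(v[(t+np.arange(-3,4))%360].mean()) for t in range(-18,126,6)])
nib2(np.load('s_0.npz')); print('now'); nib2(o)
E
```

```text
t 21.7 p [0.5997 0.2898 0.1249] az 52.93 F [-39.    2.3  18.8] M [ 0.25  5.45 -0.2 ] w -0.2 g 20.0 q6 1.05
side 242 rect [2.2 6.6] [84.1 50.3] bar angle cw from x deg 79.0 z [52.5 63.  68.5 72.7]
  top plane [-2.4000e-02  1.5000e-02  6.6859e+01]
top 161 rect [ 13.9 -10.6] [46.3 21.8] bar angle cw from x deg -75.2 z [57.3 64.6 67.8 71.1]
  top plane [-9.0000e-03 -5.6000e-02  6.6407e+01]
initial
top [0, 2, 7, 13, -1, -6, -1, 0, 1, 1, 1, -1, 1, -1, 0, 0, 0, -3, -4, -1, -4, -6, -3, -2]
side [1, 6, 18, 13, -14, -25, -6, 0, 0, 0, -2, -2, -5, 0, -10, -12, -8, -14, -9, -11, -17, -13, -5, -3]
now
top [-8, 5, 1, 0, 0, 0, 2, 0, 0, 0, -1, 0, 3, 9, 8, 4, 0, 0, -1, 1, -2, -1, -1, 0]
side [0, 1, 1, 0, 0, 2, 1, 0, 0, 0, 0, -3, 9, 8, -1, 3, 7, 1, 2, 3, 0, 1, 2, 1]
```

The nib is now at about 62°, against about -2° at the start, and the force is rising, so the cam is at its stop. I'll back off and check that the key is home.

```bash
python3 - <<'E'
from h import *
s=bot.read_state(); T=R.from_rotvec(s['tcp_rot']).as_matrix()
for d in([-4,0,0],[-6,0,12]): print((np.array(d)@T).round(2))
E
```

```text
[-2.41 -3.19  0.12]
[ -3.84  -5.05 -11.82]
```

{"name": "step_arm", "arguments": {"motion": [[0,-0.5,-0.7,0,0],[0,-1.2,-1.6,0,0],[0,-2.4,-3.2,0,0],[0,-3,-4,-4,0],[0,-3.8,-5,-8,0],[0,-6,-8,-12,0],[0,-7,-9,-14,0],[0,-7,-9,-14,0]]}}

```text
time: 22.6
tool_pos: [0.5008, 0.2882, 0.2724]
tcp_rot: [-2.811, -1.401, -0.015]
wrist_force: [0.3, -0.1, 0.3]
width: -0.001
grip_force: 0.0
```

```bash
python3 - <<'E'
from h import *
st(); o=snap('14'); barpose(o,lo=.04,hi=.08)
sr={'side':(.6319,.2490,.1055),'top':(.6287,.2492,.105)}
for n in('top','side'):
        im=cv2.cvtColor(rectify(o,n,.003,sr[n],half=55),cv2.COLOR_RGB2GRAY).astype(float)
        p=cv2.warpPolar(im,(200,360),(220,220),200,cv2.WARP_POLAR_LINEAR); a=np.roll(p,90,0)
        v=a[:,144:158].mean(1)-a[:,170:190].mean(1)
        print(n,[int(v[(t+np.arange(-2,3))%360].mean()) for t in range(30,100,4)])
print(to([.63,.249,.22],97))
E
```

```text
t 22.6 p [0.5008 0.2882 0.2724] az 52.98 F [ 0.3 -0.1  0.3] M [-0.   -0.01  0.02] w -0.1 g 0.0 q6 1.12
side 211 rect [-8.3  9.2] [94.4 23.7] bar angle cw from x deg -80.3 z [48.7 61.4 65.7 68.4]
  top plane [ 3.3000e-02 -6.7000e-02  6.4333e+01]
top 371 rect [-7.3  9.3] [89.  25.3] bar angle cw from x deg -80.3 z [48.6 60.9 65.  67.8]
  top plane [ 4.0000e-02 -8.4000e-02  6.4071e+01]
top [-1, 0, 1, 1, 0, -1, 4, 13, 18, 8, -1, -5, -1, 1, 0, -3, 0, -2]
side [2, 2, 2, 0, -2, -1, 13, 36, 32, 10, -9, -4, -5, -13, -11, -6, -9, -9]
[  4.76  12.62   4.78 -44.06]
```

The nib reads about 61° from the top and 59° from the side, so the cam is at its stop. The key rests home: bar centre height about 55 mm, lean about 8°. Now the lever, pushing it off first from the upslope side.

```bash
cat >> h.py <<'E'
TC=np.array([.635,.0087,.105]); TY=4.8
def trip(x,z): # offsets (m) in horizontal box x and vertical from face centre
    a=np.radians(TY); return TC+np.array([np.cos(a)*x,np.sin(a)*x,z])
def off(th,l=.055):
    b=np.radians(26)-th; d=np.array([-np.sin(b),np.cos(b)]); n=np.array([np.cos(b),np.sin(b)]); C=l*d+.0075*n; return trip(C[0]+.011,C[1])
E
python3 - <<'E'
from h import *
print(to(trip(.03,.12),TY),to(trip(.03,.05),TY))
o=np.load('s_14.npz')
for n,c in(('top',(.6337,.0088,.105)),('side',(.6364,.0086,.1055))):
    P=cloud(n,o[n+'d']); cc,A=lockframe(c,4.8); g=(P-cc)@A*1000
    m=(abs(g[...,0])<60)&(abs(g[...,1])<25)&(g[...,2]>20)&(g[...,2]<80); X=g[m]; print(n,len(X),X.mean(0).round(1),np.percentile(X,[5,95],axis=0).round(1))
    B=np.c_[X[:,2],np.ones(len(X))]; print(np.linalg.lstsq(B,X[:,0],rcond=None)[0])
E
```

```text
[-12.11  29.74   4.25  48.14] [-12.13  29.72  11.25  48.14]
top 114 [ 0.   0.6 57.3] [[ -7.7 -11.8  24.5]
 [  4.8  13.   69.5]]
[-0.13986971  8.01301407]
side 145 [-0.8 -6.2 52.9] [[ -7.1 -14.9  22.7]
 [  4.6   9.8  68.7]]
[-0.05159892  1.92582994]
```

{"name": "step_arm", "arguments": {"motion": [[0,-2,4,0,6],[0,-4,9,1,14],[0,-6,14,2,22],[0,-8,18.5,3,30],[0,-9.5,23,4,38],[0,-11,26.5,4.2,46],[0,-12,29,4.2,48.1],[0,-12.1,29.7,4.2,48.1],[0,-12.1,29.7,4.2,48.1],[0,-12.1,29.7,7,48.1],[0,-12.1,29.7,10,48.1],[0,-12.1,29.7,11.2,48.1],[0,-12.1,29.7,11.2,48.1],[0,-12.1,29.7,11.2,48.1]]}}

```text
time: 24.1
tool_pos: [0.6639, 0.0115, 0.155]
tcp_rot: [-3.139, -0.134, -0.001]
wrist_force: [-0.5, 0.1, 1.2]
width: -0.002
grip_force: 0.0
```

```bash
python3 - <<'E'
from h import *
st()
for t in(.1,0,-.1,-.2,-.3,-.4,-.5,-.6): print(t,to(off(t),TY).tolist())
E
```

```text
t 24.1 p [0.6639 0.0115 0.155 ] az 4.89 F [-0.5  0.1  1.2] M [0.05 0.04 0.04] w -0.1 g 0.0 q6 1.47
0.1 [-3.0, 0.03, -0.42, 0.09]
0 [-3.54, 0.03, -0.27, 0.09]
-0.1 [-4.06, 0.03, -0.07, 0.09]
-0.2 [-4.55, 0.03, 0.18, 0.09]
-0.3 [-5.02, 0.03, 0.48, 0.09]
-0.4 [-5.45, 0.03, 0.82, 0.09]
-0.5 [-5.85, 0.03, 1.2, 0.09]
-0.6 [-6.21, 0.03, 1.63, 0.09]
```

{"name": "step_arm", "arguments": {"motion": [[0,-1.5,0,-0.2,0],[0,-2.8,0,-0.2,0],[0,-3.3,0,-0.2,0],[0,-3.7,0,-0.1,0],[0,-4.06,0,0,0],[0,-4.4,0,0.12,0],[0,-4.8,0,0.33,0],[0,-5.1,0,0.55,0],[0,-5.45,0,0.85,0],[0,-5.85,0,1.25,0],[0,-6.2,0,1.65,0],[0,-6.3,0,1.75,0],[0,-6.3,0,1.75,0]]}}

```text
time: 25.4
tool_pos: [0.6057, 0.0057, 0.1423]
tcp_rot: [-3.139, -0.132, -0.018]
wrist_force: [2.1, 2.3, 17.6]
width: 0.0
grip_force: 8.1
```

```bash
cat >> h.py <<'E'
def lever(o,dark=75):
    for n,c in(('top',(.6337,.0088,.105)),('side',(.6364,.0086,.1055))):
        P=cloud(n,o[n+'d']); cc,A=lockframe(c,4.8); g=(P-cc)@A*1000
        m=(abs(g[...,0])<60)&(abs(g[...,1])<18)&(g[...,2]>15)&(g[...,2]<75)&(o[n].max(2)<dark); X=g[m]
        if len(X)>10: print(n,len(X),'tip pts',X[np.hypot(X[:,0],X[:,2])>52].mean(0).round(1),'ang',np.median(np.arctan2(X[:,0],X[:,2])).round(2))
E
python3 - <<'E'
from h import *
st(); o=snap('15'); lever(o)
E
```

```text
t 25.4 p [0.6057 0.0057 0.1423] az 4.81 F [ 2.1  2.3 17.6] M [ 0.47 -0.4  -0.05] w 0.0 g 8.1 q6 1.45
top 74 tip pts [-25.9   1.6  59.8] ang -0.39
side 215 tip pts [-17.8  -7.2  60.5] ang -0.36
```

The lever is at its off stop: the surface angle is about -0.39, and the push is blocked at the expected height. Next I'll go round in front of it and throw it up.

```bash
python3 - <<'E'
from h import *
for x,z in((-.03,.09),(-.095,.09),(-.095,.015),(-.07,.015),(-.05,.02),(-.03,.028),(-.015,.032),(-.008,.034),(-.003,.035)): print(x,z,to(trip(x,z),TY).tolist())
E
```

```text
-0.03 0.09 [0.01, -0.05, -5.27, 0.01]
-0.095 0.09 [-6.49, -0.05, -5.34, 0.01]
-0.095 0.015 [-6.58, -0.06, 2.16, 0.01]
-0.07 0.015 [-4.08, -0.06, 2.19, 0.01]
-0.05 0.02 [-2.07, -0.06, 1.71, 0.01]
-0.03 0.028 [-0.06, -0.06, 0.93, 0.01]
-0.015 0.032 [1.44, -0.05, 0.55, 0.01]
-0.008 0.034 [2.15, -0.05, 0.36, 0.01]
-0.003 0.035 [2.65, -0.05, 0.26, 0.01]
```

{"name": "step_arm", "arguments": {"motion": [[0,0.3,0,-2.5,0],[0,0,0,-5.5,0],[0,-3,0,-5.5,0],[0,-6.5,0,-4,0],[0,-6.6,0,0,0],[0,-6.6,0,1.7,0],[0,-6.6,0,1.7,0],[0,-4.1,0,1.7,0],[0,-3.1,0,1.5,0],[0,-2.1,0,1.2,0],[0,-1.1,0,0.8,0],[0,-0.1,0,0.5,0],[0,0.7,0,0.2,0],[0,1.45,0,0.1,0],[0,2.15,0,-0.1,0],[0,2.6,0,-0.2,0],[0,2.9,0,-0.2,0],[0,2.9,0,-0.2,0]]}}

```text
time: 27.3
tool_pos: [0.6169, 0.0063, 0.1379]
tcp_rot: [3.137, 0.133, -0.048]
wrist_force: [-40.7, -5.4, 24.6]
width: 0.0
grip_force: 20.8
```

```bash
python3 - <<'E'
from h import *
st(); o=snap('16'); lever(o)
E
```

```text
t 27.3 p [0.6169 0.0063 0.1379] az 4.86 F [-40.7  -5.4  24.6] M [-0.78  5.59 -0.04] w 0.0 g 20.8 q6 1.46
side 142 tip pts [ 13.7 -13.9  57.7] ang 0.29
```

{"name": "step_arm", "arguments": {"motion": [[0,-1,0,0,0],[0,-3,0,0,0],[0,-6,0,0,0],[0,-9,0,-4,0],[0,-12,0,-9,0],[0,-15,0,-13,0],[0,-17,0,-15,0],[0,-17,0,-15,0],[0,-17,0,-15,0]]}}

```text
time: 28.3
tool_pos: [0.4615, -0.0066, 0.2902]
tcp_rot: [3.138, 0.132, 0.006]
wrist_force: [0.1, 0.0, 0.1]
width: 0.003
grip_force: 0.0
```

```bash
python3 - <<'E'
from h import *
st(); o=snap('17'); lever(o); barpose(o,lo=.04,hi=.08)
cv2.imwrite('pics/final.png',cv2.resize(o['side'][70:270,230:470,::-1],(720,600),interpolation=cv2.INTER_CUBIC))
a=np.load('s_0.npz')
for n in('top',):
    d=(np.abs(a[n].astype(int)-o[n]).max(2)>40).astype(np.uint8); k,l,s,c=cv2.connectedComponentsWithStats(d); print([(x[:4].tolist(),int(x[4])) for x in s[1:] if x[4]>25])
E
```

```text
t 28.3 p [ 0.4615 -0.0066  0.2902] az 4.82 F [0.1 0.  0.1] M [0.04 0.   0.  ] w 0.2 g 0.0 q6 1.42
top 106 tip pts [27.   0.3 59.5] ang 0.39
side 157 tip pts [26.3 -4.6 59.2] ang 0.39
side 214 rect [-7.9  9.5] [95.2 23. ] bar angle cw from x deg -80.0 z [46.3 61.6 65.5 68. ]
  top plane [ 5.3000e-02 -6.6000e-02  6.4487e+01]
top 375 rect [-8.2  9.2] [88.5 25.7] bar angle cw from x deg -80.9 z [48.1 60.6 65.3 67.9]
  top plane [ 3.5000e-02 -8.7000e-02  6.4188e+01]
[([283, 139, 10, 7], 39), ([185, 143, 14, 13], 123), ([382, 144, 14, 32], 294), ([284, 149, 10, 7], 51), ([396, 149, 4, 18], 48), ([265, 151, 91, 71], 4499), ([260, 161, 7, 39], 130), ([283, 162, 13, 3], 26), ([263, 208, 12, 7], 79), ([332, 213, 13, 8], 86), ([260, 216, 17, 49], 610), ([331, 222, 15, 48], 603), ([488, 232, 72, 96], 2957), ([258, 265, 8, 6], 29), ([334, 265, 112, 82], 2863), ([254, 271, 92, 87], 3714), ([329, 270, 14, 8], 91), ([268, 320, 59, 11], 242), ([228, 334, 51, 58], 1061), ([281, 334, 8, 10], 29), ([266, 345, 39, 22], 318), ([332, 348, 50, 30], 908), ([333, 349, 88, 71], 3033), ([457, 349, 103, 71], 4081), ([253, 359, 5, 14], 37), ([252, 374, 16, 19], 76), ([310, 374, 43, 12], 116), ([192, 389, 58, 31], 1458), ([266, 405, 51, 15], 275), ([275, 414, 26, 6], 97), ([442, 415, 22, 5], 67)]
```

View pics/final.png

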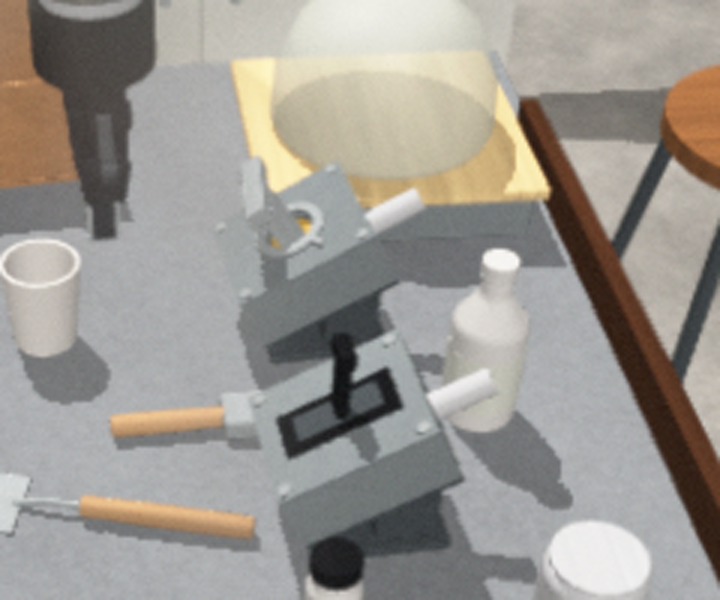

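The final crop shows the key in the lock at (270,215), with the nib swung clockwise to (318,238). The lever at (343,375) stands up in the on position, and the bystanders look undisturbed. Handing in.

```bash
python3 -c "
from workcell import bot
print(bot.finish_job())"
```

```text
the job is handed in; nothing more can be done
None
```

The job is handed in at about 28 s: the key is home in the lock and turned to its stop, and the trip lever went fully off and then fully on. The arm is clear of everything; the hand-in gave no verdict, so this rests on my own camera and force readings.

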